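# Feel for the bearer under the slatted duct cover and stand the support stand on it

### The arm

A 6-joint arm with a two-finger parallel gripper is mounted at the origin on the work surface. World frame = base frame: x ahead of the robot, y to its left, z up, the work surface at z = 0. Lengths are in m, angles in rad, forces in N, time in s.
With the tool pointing down it reaches from about 0.25 to 0.725 m from the base axis. Payload 4 kg.
Tool frame: the origin (TCP) lies midway between the tips of the shut fingers; the grasp point (between the pads) lies 19 mm behind it; y points along the fingers, z is the direction in which the jaws open and shut, and the axes are right-handed (so a half turn about y gives the same grasp; the last joint's range is limited). The gripper opens to 85 mm and grips with 20 to 120 N. Pads are 22 mm wide; open, the fingers measure 114 mm over their backs; the gripper's body (76 mm by 85 mm) begins 54 mm behind the grasp point. The pads swing forward as they close: fully open they stand 13 mm farther back than shut.
Start: joints at [1.31, 0.241, 0.005, 1.335, 0, 1.571], TCP at [0.129, 0.483, 0.201] pointing down, gripper open.
Joint ranges: [-2.72, 2.72], [-1.05, 1.87], [-1.09, 1.28], [-1.99, 2.15], [-1.42, 1.44], [-3.14, 3.14]. Speed limits (rad/s): [2.79, 2.79, 3.14, 3.14, 3.14, 3.14].

### API

Orientations are given as a unit quaternion [x, y, z, w].
In Python, from cell import manip gives the robot as it stands.
- The arm moves only by the shell command python3 -m creep 'ROWS' [FORCE]. ROWS is JSON, a list of rows, each a list of 7 numbers: the shift along the tool's x, y, z in units of 25 mm (1.0 is 25 mm), then the turn, a rotation vector about the tool's x, y, z in units of 5 degrees (1.0 is 5 degrees), then the finger opening in mm, from 0 to 85.4. A call has 1 to 10 rows; each row is the pose to reach, as a shift and turn from the pose measured when the call began, along the tool's axes at that moment; what a row does not reach only later rows make up. A row lasts 1/12 s, in which the tool goes at most 41.7 mm and 7.16 degrees, less where a joint would pass 70% of its speed; a pose out of reach is approached as far as the arm can. A call with a gripper value outside its range is refused whole. The fingers move at their own pace and stop on an object; FORCE is the grip in N (left out, the last holds). Time passes only in rows, so rows that repeat a pose let the fingers close. It gives the time, the measured TCP pose, the force and the opening at its end, in the units of the state.
- manip.read_state(): the state, without advancing time (a new reading comes with each control period).
- manip.grab_frame(name): name is "scene" or "top"; returns (picture, depth): 420x560x3 uint8, blue, green, red; 420x560 float32, m along the optical axis (not along the pixel's ray), 0 where there is no reading.
- manip.get_calibration(name): a dict with "vertical_fov" (degrees; the focal length in pixels is half the picture's height over the tangent of half this angle, whatever the lens; pixels are square), "cx", "cy" (the principal point, pixels), "T" (4x4, takes a point from camera to world coordinates). Camera axes: x right, y down, z forward; pixel columns grow to the right and rows downward; lengths in m; the calibration is good to about 2 mm. A picture is of the moment at which its call begins. get_calibration takes no time and is no camera call.
- manip.hand_in(): hands the job in, once; it reports no verdict.
The state is a dict: "time": time; "qpos": joint angles; "dq": joint speeds; "joint_efforts": joint torques, N m; "ee_pos": TCP position; "tcp_rot": TCP orientation; "force": force on the tool from outside, world axes, zero at the start; "ft_torque": the same for the moment, N m; "opening": opening from 0.0 (shut) to 1.0 (fully open).
Only numpy, scipy, OpenCV 4.12 (cv2) and the standard library are available. Lean on these libraries where they do the work, as an engineer would, in place of code of your own. Each camera call takes 0.05 s, during which the arm holds its last target.

### The job

Stand the short support stand on top of the bench service duct. The duct's cover is made of thin springy slats that give way under a load, but one bearer runs across beneath them, out of sight: with empty, closed fingers press gently along the cover until you feel it turn firm, never hard enough to crack it. Then set the stand down gently with its middle right over the bearer, midway between the duct's front and back edges, and leave it standing free and level without sinking into the cover; leave the glassware and the wash bottle alone.

Things in the scene. Friction and masses are not known exactly. Their poses are not given: they have to be found in the camera images.
- duct: The grey bench service duct, a long low casing fixed to the bench with socket outlets on its front face: 426 mm long (its y axis), 160 mm wide (its x axis, front face to -x), 60 mm high. Origin at the centre of its underside, z up. Side walls are 10 mm thick, end walls 18 mm, rigid, flush with the cover.
- cover: Off-white top of the duct: 26 thin slats side by side, each 15 mm wide along y and 140 mm long across (x), 390 mm in all along y. Axes as the duct's, origin at the centre of its unloaded top (60 mm above the bench). Each slat springs down separately, 4 mm per newton: a closed fingertip sinks about 1.5 to 2 mm per newton. Slats crack if fingers press over 40 N or the stand over 60 N (a drop of a few mm).
- cover_left_end (a point): Middle of the cover's +y end, on its unloaded top. The hidden bearer under the cover is a rigid bar parallel to the duct's x, 18 mm wide along y, as long as the cover is wide; it stops the slats above it (one to three of them) after 0.5 mm, so they feel firm. Nothing shows where it is; its centre line lies anywhere up to 120 mm either side of the cover's middle.
- cover_right_end (a point): Middle of the cover's -y end, on its unloaded top. A 20 mm wide fingertip pressed 3 mm in and slid along y meets firmness on both sides of the bearer; the two places lie some 60 to 85 mm apart, with the bearer midway. With its centre more than about 15 mm from the bearer's centre line the stand leans or sinks.
- stand: Short support stand, loose on the bench: dark steel base plate 80 x 80 x 15 mm with a plain upright steel rod of 12 mm diameter from its centre; 172 mm tall overall, about 0.9 kg. Origin at the centre of the base's underside, z up along the rod.
- stand_rod_top (a point): Centre of the top end of the stand's rod, 172 mm above its underside; grip the rod just below this.
- beaker: Glass beaker, 70 mm across, 95 mm tall, loose; bystander. Origin at the centre of its underside, z up.
- flask: Conical glass flask, 80 mm across at the foot, 118 mm tall, loose; bystander. Origin at the centre of its underside, z up.
- wash_bottle: White wash bottle with a blue cap, 60 mm across, about 160 mm tall, loose; bystander. Origin at the centre of its underside, z up.

How it is judged:
By the outcome, as a careful person would: the job done as asked, in the order asked, and still so for the second after the job is handed in, with the robot touching nothing.
It also fails if it takes over 64 s, if anything falls off the work surface, if the arm or the gripper's body presses on something with over 40 N, if the wrist force passes 120 N, or if a joint passes its speed limit or range.

## Working session

There is one attempt and no reset: what is moved stays moved. The work goes in short steps, Python scripts to look and compute and a shell command to move; the robot and the scene stay as the last step left them, time stands still between calls to the robot, and variables do not carry over. Pictures are saved under pics/ and viewed, and the job is handed in when it is done.

```bash
ls; mkdir -p pics
python3 - <<'E'
from cell import manip
import cv2,numpy as np
print(manip.read_state())
for n in("scene","top"):
    p,d=manip.grab_frame(n); cv2.imwrite(f"pics/{n}0.png",p); np.savez(f"{n}0.npz",p=p,d=d); print(manip.get_calibration(n))
E
```

```text
pics
{'time': 0.0, 'qpos': array([1.31001317e+00, 2.41413282e-01, 3.75593677e-03, 1.33518967e+00,
       1.20597446e-06, 1.57078928e+00]), 'dq': array([ 4.77772737e-04, -4.13623987e-04,  4.78680063e-04,  7.44642609e-04,
       -1.25481454e-03,  7.58361936e-05]), 'joint_efforts': array([-9.76553274e-04, -3.72316039e+01,  2.52408582e+01,  1.68519525e-02,
       -1.57687555e-05,  8.42761295e-06]), 'ee_pos': array([0.12874399, 0.48244122, 0.19962496]), 'tcp_rot': array([ 0.70182296, -0.0920319 ,  0.09184251, -0.70038533]), 'force': array([-0.81975376,  0.04890664, -0.25760135]), 'ft_torque': array([-0.03807163,  0.0201674 , -0.02903186]), 'opening': 1.0024904182843242}
{'vertical_fov': 53.59169306024554, 'cx': 282.39895643933744, 'cy': 211.7901380701138, 'T': array([[ 0.78873269,  0.47045804, -0.39568924,  0.97661193],
       [ 0.61452664, -0.58660128,  0.52749971, -0.54202487],
       [ 0.01605466, -0.65921784, -0.75178061,  0.85852482],
       [ 0.        ,  0.        ,  0.        ,  1.        ]])}
{'vertical_fov': 50.74073953371429, 'cx': 278.68642826639626, 'cy': 205.2883071641305, 'T': array([[-0.0222603 , -0.99267517,  0.11874546,  0.47007527],
       [-0.99925465,  0.02583854,  0.02867958, -0.01835676],
       [-0.03153772, -0.11801854, -0.99251045,  1.13431458],
       [ 0.        ,  0.        ,  0.        ,  1.        ]])}
```

View pics/scene0.png

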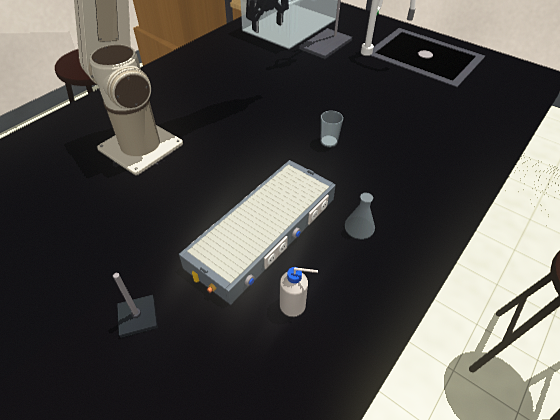

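View pics/top0.png

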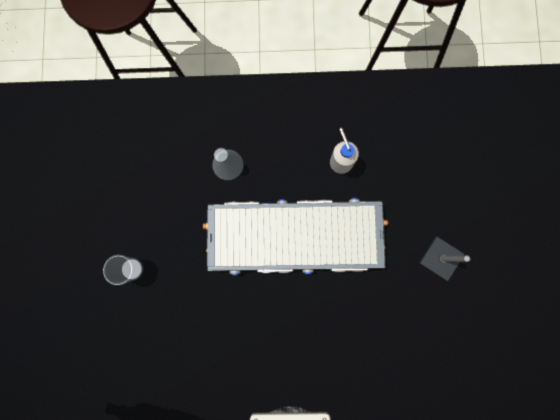

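The top view shows the duct at columns 208–385, rows 203–271. The stand's base is near (443,258) with its rod top near (467,259). The bottle is at (345,157), the flask at (228,164) and the beaker at (122,269). Next I measure them.

```bash
cat > h.py <<'E'
import numpy as np,cv2
from cell import manip
def cal(n):
    c=manip.get_calibration(n); f=210/np.tan(np.radians(c["vertical_fov"]/2)); return f,c["cx"],c["cy"],c["T"]
def ray(n,u,v,z):
    f,cx,cy,T=cal(n); d=T[:3,:3]@np.array([(u-cx)/f,(v-cy)/f,1]); o=T[:3,3]; return o+d*(z-o[2])/d[2]
def cloud(n,d):
    f,cx,cy,T=cal(n); v,u=np.mgrid[:420,:560]; P=np.stack([(u-cx)/f*d,(v-cy)/f*d,d],-1); return P@T[:3,:3].T+T[:3,3]
E
python3 - <<'E'
from h import *
for n in("top","scene"):
    z=np.load(n+"0.npz");p,d=z['p'],z['d'];P=cloud(n,d)
    # cover mask: bright offwhite at z~.06
    g=p.astype(int); m=(g.min(-1)>150)&(d>0)&(abs(P[...,2]-.06)<.012)&(P[...,0]>.2)&(P[...,0]<.8)
    m=cv2.morphologyEx(m.astype(np.uint8),cv2.MORPH_CLOSE,np.ones((5,5)))
    m=cv2.morphologyEx(m,cv2.MORPH_OPEN,np.ones((9,9)))
    c=max(cv2.findContours(m,0,1)[0],key=cv2.contourArea)
    uv=c[:,0,:]; W=np.array([ray(n,u,v,.06) for u,v in uv])
    r=cv2.minAreaRect((W[:,:2]*1000).astype(np.float32)); print(n,"cover",r, "medz",np.median(P[...,2][m>0]))
    # casing by depth
    h=(d>0)&(P[...,2]>.05)&(P[...,2]<.07)&(P[...,0]>.25)&(P[...,0]<.65)&(abs(P[...,1])<.35)
    q=P[h]; r=cv2.minAreaRect((q[:,:2]*1000).astype(np.float32)); print("top-ish",r,len(q))
    # stand
    s=(d>0)&(P[...,2]>.008)&(P[...,2]<.022)&(P[...,1]<-.25)&(P[...,1]>-.6)&(P[...,0]>.2)&(P[...,0]<.7)
    q=P[s];print("base",cv2.minAreaRect((q[:,:2]*1000).astype(np.float32)),len(q),np.median(q,0))
    s=(d>0)&(P[...,2]>.15)&(P[...,2]<.185)&(P[...,1]<-.25)&(P[...,1]>-.6)&(P[...,0]>.2)&(P[...,0]<.7)
    q=P[s];print("rodtop",len(q),q.mean(0),q[:,2].max()); v,u=np.nonzero(s);print(u.min(),u.max(),v.min(),v.max())
E
python3 -c "
import cv2
for n,(a,b,c,d) in {'top':(190,410,200,500),'scene':(100,260,330,170)}.items():
    pass
t=cv2.imread('pics/top0.png')[190:300,190:490];cv2.imwrite('pics/topz.png',cv2.resize(t,None,fx=2.6,fy=2.6,interpolation=2))"
```

```text
top cover ((523.2928466796875, -17.4188232421875), (408.1590576171875, 168.29505920410156), 89.7887191772461) medz 0.05994676690003864
top-ish ((523.7807006835938, -23.583267211914062), (426.5567932128906, 169.99935913085938), 89.60316467285156) 11850
base ((488.4283142089844, -442.0177917480469), (207.42324829101562, 287.1927795410156), 35.39161682128906) 958 [ 0.46026939 -0.38302992  0.01518455]
rodtop 47 [ 0.4607772  -0.38603827  0.16674649] 0.17610557912576874
460 469 256 261
scene cover ((531.160400390625, -24.628005981445312), (391.3709716796875, 167.86468505859375), 89.68756103515625) medz 0.059210498439531245
top-ish ((525.9251098632812, -22.93646240234375), (429.9877624511719, 171.5509490966797), 89.8280029296875) 8638
base ((463.9669189453125, -387.95782470703125), (80.37725067138672, 81.55546569824219), 55.34357833862305) 1152 [ 0.46966408 -0.39191475  0.01417147]
rodtop 69 [ 0.4658873  -0.38873705  0.16440265] 0.1745612651678481
113 121 273 283
```

View pics/topz.png

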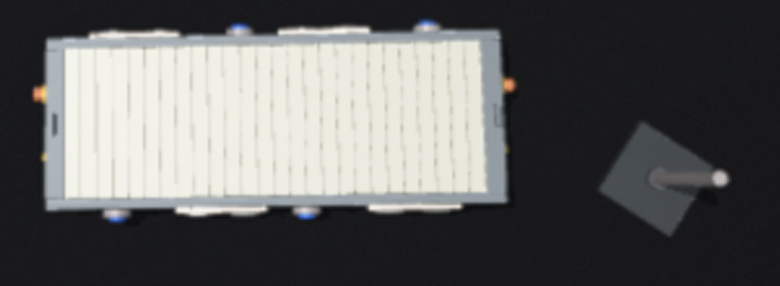

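Run:
```python
from h import *
z=np.load("top0.npz");p,d=z['p'],z['d']
Z=lambda x,y:ray("top",190+(x+.5)/2.6-.5,190+(y+.5)/2.6-.5,.06)[:2]*1000
for nm,q in dict(cover=[(65,48),(480,41),(487,192),(65,199)],case=[(46,38),(499,30),(507,202),(46,210)]).items():
    W=np.array([Z(*a) for a in q]);print(nm,W.round(1),"c",W.mean(0), np.linalg.norm(np.roll(W,-1,0)-W,axis=1))
# color-based: cover vs casing: cover yellowish (R-B)
P=cloud("top",d); m=((p.min(-1)>140)&(p[...,2].astype(int)-p[...,0]>5)).astype(np.uint8)
m=cv2.morphologyEx(m,cv2.MORPH_CLOSE,np.ones((5,5)));m=cv2.morphologyEx(m,cv2.MORPH_OPEN,np.ones((15,15)))
m[:190]=0
c=max(cv2.findContours(m,0,1)[0],key=cv2.contourArea);W=np.array([ray("top",u,v,.06) for u,v in c[:,0]])
print(cv2.minAreaRect((W[:,:2]*1000).astype(np.float32)))
# rod top and base from rays
for n in("top","scene"):
    z=np.load(n+"0.npz");p,d=z['p'],z['d'];P=cloud(n,d)
    s=(d>0)&(P[...,2]>.15)&(P[...,2]<.185)&(P[...,1]<-.25)&(P[...,1]>-.6)&(P[...,0]>.2)&(P[...,0]<.7)
    t=s&(P[...,2]>.168);v,u=np.nonzero(t);print(n,"rodtop ray",ray(n,u.mean(),v.mean(),.172),len(u))
    s=(d>0)&(P[...,2]>.006)&(P[...,2]<.024)&(np.hypot(P[...,0]-.464,P[...,1]+.388)<.07)
    q=P[s];r=cv2.minAreaRect((q[:,:2]*1000).astype(np.float32));print("base",r,len(q))
# bystanders heights
    for nm,lo in(("all",.03),):
        h=((d>0)&(P[...,2]>lo)&(P[...,2]<.3)&(P[...,0]>.2)&(P[...,0]<.95)&(abs(P[...,1])<.6)).astype(np.uint8)
        k,l,st,ce=cv2.connectedComponentsWithStats(h)
        for i in range(1,k):
            if st[i,4]>30:
                q=P[l==i];print(n,st[i],np.median(q,0).round(3),q.min(0).round(3),q.max(0).round(3))
```

```text
cover [[ 595.6  169.9]
 [ 592.1 -219.5]
 [ 452.3 -219.2]
 [ 454.4  170.6]] c [523.62391456 -24.53984171] [389.35986573 139.81362957 389.81264291 141.21014445]
case [[ 605.6  187.9]
 [ 602.  -237.6]
 [ 442.8 -237. ]
 [ 444.7  188.4]] c [523.78127397 -24.57579503] [425.47901544 159.18643572 425.38520967 160.92523529]
((523.9411010742188, -24.344879150390625), (167.97418212890625, 388.4026184082031), 0.007559658493846655)
top rodtop ray [ 0.46087426 -0.38767278  0.172     ] 27
base ((452.19073486328125, -398.4926452636719), (108.76493072509766, 82.57823181152344), 55.25465393066406) 976
top [331 128  27  44 661] [ 0.705 -0.143  0.108] [ 0.684 -0.177  0.03 ] [ 0.759 -0.12   0.163]
top [214 148  25  28 528] [0.707 0.139 0.064] [0.683 0.114 0.03 ] [0.745 0.176 0.123]
top [  203   198   184    77 12094] [ 0.522 -0.025  0.06 ] [ 0.433 -0.251  0.031] [0.615 0.204 0.07 ]
top [103 255  37  30 628] [0.451 0.411 0.071] [0.419 0.36  0.031] [0.486 0.43  0.099]
top [442 256  28   6 147] [ 0.462 -0.384  0.123] [ 0.455 -0.393  0.032] [ 0.467 -0.381  0.176]
scene rodtop ray [ 0.46470664 -0.38860958  0.172     ] 30
base ((463.9917297363281, -387.92193603515625), (80.4645004272461, 81.55546569824219), 55.343570709228516) 1190
scene [321 111  22  30 545] [0.457 0.384 0.072] [0.419 0.358 0.03 ] [0.489 0.431 0.096]
scene [ 179  160  157  137 9498] [ 0.539 -0.064  0.059] [ 0.44  -0.253  0.03 ] [0.618 0.192 0.07 ]
scene [349 192  25  38 602] [0.722 0.134 0.065] [0.687 0.112 0.03 ] [0.748 0.163 0.12 ]
scene [ 280  267   38   44 1038] [ 0.727 -0.163  0.103] [ 0.686 -0.181  0.03 ] [ 0.759 -0.121  0.164]
scene [113 273  24  40 271] [ 0.467 -0.389  0.115] [ 0.458 -0.394  0.03 ] [ 0.472 -0.382  0.175]
```

```bash
cat >> h.py <<'E'
from scipy.spatial.transform import Rotation as R
def st():
    s=manip.read_state(); M=R.from_quat(s["tcp_rot"]).as_matrix()
    print("t",round(s["time"],2),"p",(s["ee_pos"]*1000).round(1),"F",s["force"].round(2),"op",round(s["opening"],3)); print(M.round(3)); print("q",s["qpos"].round(3)); return s,M
def go(x,y,z,yaw=None):
    """row to reach world xyz(m), pointing down, tool x axis at world yaw(deg)"""
    s,M=st(); d=M.T@(np.array([x,y,z])-s["ee_pos"])/.025
    r=np.zeros(3)
    if yaw is not None:
        a=np.radians(yaw); X=np.array([np.cos(a),np.sin(a),0]);Y=np.array([0,0,-1.]);G=np.stack([X,Y,np.cross(X,Y)],1)
        r=np.degrees(R.from_matrix(M.T@G).as_rotvec())/5
    print("row",d.round(3),r.round(3),"dist",np.linalg.norm(d)*25,"deg",np.linalg.norm(r)*5)
E
python3 - <<'E'
from h import *
for yaw in (-90,0,90,180): go(.524,.08,.10,yaw)
E
```

```text
t 0.1 p [128.8 482.5 199.7] F [ 0.32  0.18 -0.59] op 1.002
[[ 0.966 -0.     0.258]
 [-0.258 -0.002  0.966]
 [ 0.    -1.    -0.002]]
q [ 1.31   0.241  0.004  1.335 -0.     1.571]
row [ 19.426   4.01  -11.472] [1.8000e-02 1.5012e+01 1.4000e-02] dist 572.8463215818375 deg 75.06006711412603
t 0.1 p [128.8 482.5 199.7] F [ 0.32  0.18 -0.59] op 1.002
[[ 0.966 -0.     0.258]
 [-0.258 -0.002  0.966]
 [ 0.    -1.    -0.002]]
q [ 1.31   0.241  0.004  1.335 -0.     1.571]
row [ 19.426   4.01  -11.472] [ 0.021 -2.988 -0.003] dist 572.8463215818375 deg 14.940377349735988
t 0.1 p [128.8 482.5 199.7] F [ 0.32  0.18 -0.59] op 1.002
[[ 0.966 -0.     0.258]
 [-0.258 -0.002  0.966]
 [ 0.    -1.    -0.002]]
q [ 1.31   0.241  0.004  1.335 -0.     1.571]
row [ 19.426   4.01  -11.472] [ 1.5000e-02 -2.0988e+01 -1.9000e-02] dist 572.8463215818375 deg 104.94003593180088
t 0.1 p [128.8 482.5 199.7] F [ 0.32  0.18 -0.59] op 1.002
[[ 0.966 -0.     0.258]
 [-0.258 -0.002  0.966]
 [ 0.    -1.    -0.002]]
q [ 1.31   0.241  0.004  1.335 -0.     1.571]
row [ 19.426   4.01  -11.472] [4.0000e-03 3.3012e+01 3.1000e-02] dist 572.8463215818375 deg 165.06000883548748
```

```bash
python3 -m creep '[[1.3,0.2,-0.8,0,-0.3,0,0],[2.6,0.4,-1.6,0,-0.6,0,0],[3.9,0.6,-2.4,0,-0.9,0,0],[5.2,0.8,-3.2,0,-1.2,0,0],[6.5,1,-4,0,-1.5,0,0],[7.8,1.2,-4.8,0,-1.8,0,0],[9.1,1.5,-5.5,0,-2.1,0,0],[10.4,1.8,-6.2,0,-2.4,0,0],[11.7,2,-7,0,-2.7,0,0],[13,2.1,-7.7,0,-3,0,0]]'
python3 - <<'E'
from h import *
go(.524,.08,.1,0)
E
```

```text
time: 0.93
ee_pos: [0.3932, 0.2104, 0.1466]
tcp_rot: [0.708, -0.0, -0.002, -0.706]
force: [0.5, 0.8, -0.1]
opening: -0.001
t 0.93 p [393.2 210.4 146.6] F [ 0.51  0.82 -0.09] op -0.001
[[ 1.    -0.002 -0.002]
 [ 0.002 -0.003  1.   ]
 [-0.002 -1.    -0.003]]
q [ 4.920e-01  1.700e-01 -2.280e-01  1.175e+00 -1.000e-03  4.900e-01]
row [ 5.225  1.865 -5.224] [ 0.032  0.025 -0.026] dist 190.49985594454085 deg 0.24090219259447707
```

```bash
python3 -m creep '[[1.2,0.4,-1.2,0,0,0,0],[2.4,0.8,-2.4,0,0,0,0],[3.6,1.2,-3.6,0,0,0,0],[4.8,1.8,-4.8,0,0,0,0],[5.2,2.4,-5.2,0,0,0,0],[5.2,3.0,-5.2,0,0,0,0],[5.2,3.2,-5.2,0,0,0,0],[5.2,3.2,-5.2,0,0,0,0]]'
python3 - <<'E'
from h import *
go(.524,.08,.06,0)
E
```

```text
time: 1.6
ee_pos: [0.5212, 0.0799, 0.0645]
tcp_rot: [0.708, -0.002, -0.003, -0.706]
force: [-0.7, 0.6, -0.7]
opening: -0.002
t 1.6 p [521.2  79.9  64.5] F [-0.67  0.59 -0.72] op -0.002
[[ 1.    -0.008 -0.001]
 [ 0.001 -0.003  1.   ]
 [-0.008 -1.    -0.003]]
q [ 0.154  0.399 -0.144  1.036 -0.002  0.152]
row [0.115 0.177 0.003] [ 0.039  0.016 -0.088] dist 5.288881630264112 deg 0.4853310674358047
```

```bash
python3 -m creep '[[0.1,0.15,0,0,0,0,0],[0.1,0.25,0,0,0,0,0],[0.1,0.28,0,0,0,0,0]]';python3 -m creep '[[0,0.04,0,0,0,0,0],[0,0.08,0,0,0,0,0]]'; python3 -m creep '[[0,0.04,0,0,0,0,0],[0,0.04,0,0,0,0,0]]'
```

```text
time: 1.85
ee_pos: [0.5235, 0.0807, 0.0578]
tcp_rot: [0.708, -0.001, -0.004, -0.706]
force: [0.8, -0.1, 0.0]
opening: -0.002
time: 2.02
ee_pos: [0.5238, 0.0814, 0.0565]
tcp_rot: [0.708, -0.001, -0.003, -0.706]
force: [-0.3, -0.7, 0.4]
opening: -0.002
time: 2.18
ee_pos: [0.5238, 0.0817, 0.0558]
tcp_rot: [0.708, -0.0, -0.003, -0.706]
force: [-0.1, -1.1, 0.1]
opening: 0.0
```

```bash
python3 -m creep '[[0,0.04,0,0,0,0,0],[0,0.08,0,0,0,0,0],[0,0.08,0,0,0,0,0]]'
python3 - <<'E'
from cell import manip
import numpy as np
a=[]
for i in range(4):
    manip.grab_frame("top"); a.append(manip.read_state()["force"])
print(np.array(a).round(2),manip.read_state()["ee_pos"])
E
```

```text
time: 2.43
ee_pos: [0.5237, 0.0817, 0.0536]
tcp_rot: [0.708, -0.0, -0.003, -0.706]
force: [-0.1, -0.2, -0.3]
opening: 0.003
[[-0.9   0.32 -0.86]
 [-0.51  0.79  0.  ]
 [ 1.17  0.3  -0.39]
 [ 0.37  0.06 -0.22]] [0.52388673 0.08165769 0.05376665]
```

Run:
```python
from h import *
p,d=manip.grab_frame("scene"); cv2.imwrite("pics/s1.png",cv2.resize(p[100:320,150:400],None,fx=2.7,fy=2.7,interpolation=2))
s=manip.read_state();print(s["force"],s["joint_efforts"],s["ft_torque"])
```

```text
[0.05454077 0.17931061 0.14501407] [ 7.06320629e-03 -4.21758842e+01  2.20562893e+01  4.38245886e-02
 -6.44597603e-03  1.62656619e-05] [-0.0161508  -0.06123799 -0.03181415]
```

View pics/s1.png

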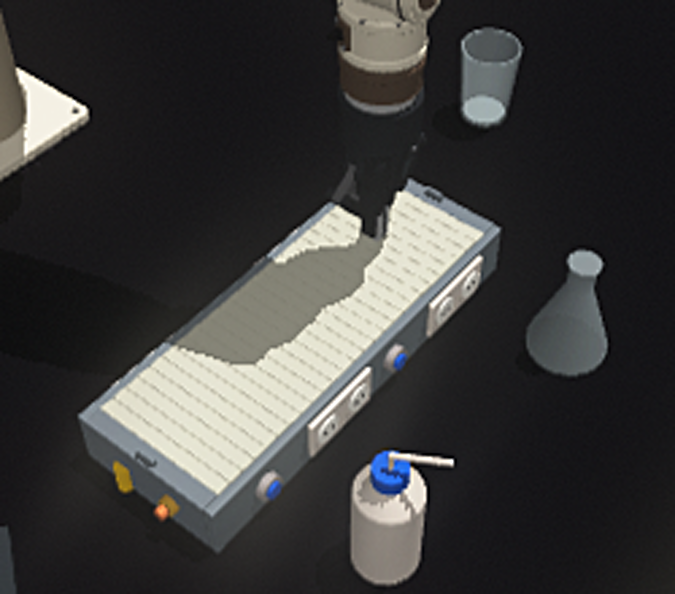

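The fingertip is on or just above the cover near its far end, and the force still reads about zero. I'll keep going down in small steps.

```bash
python3 -m creep '[[0,0.04,0,0,0,0,0],[0,0.08,0,0,0,0,0],[0,0.08,0,0,0,0,0]]';  python3 -m creep '[[0,0.04,0,0,0,0,0],[0,0.08,0,0,0,0,0],[0,0.08,0,0,0,0,0]]'
python3 - <<'E'
from h import *
p,d=manip.grab_frame("scene"); cv2.imwrite("pics/s2.png",cv2.resize(p[150:240,240:340],None,fx=6,fy=6,interpolation=2))
s=manip.read_state();print(s["force"])
E
```

```text
time: 2.93
ee_pos: [0.5237, 0.0816, 0.0515]
tcp_rot: [0.708, -0.0, -0.003, -0.706]
force: [-0.4, -0.6, 0.1]
opening: 0.002
time: 3.18
ee_pos: [0.5234, 0.0816, 0.0492]
tcp_rot: [0.708, -0.001, -0.004, -0.706]
force: [-0.3, 0.3, -0.0]
opening: 0.001
[ 1.16957767  0.24546161 -0.15393731]
```

View pics/s2.png

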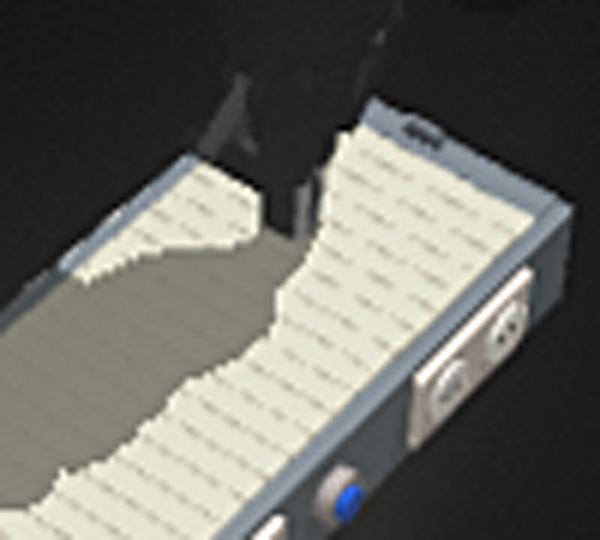

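Run:
```python
from h import *
f,cx,cy,T=cal("scene"); Ti=np.linalg.inv(T)
for z in (.04,.05,.06,.07):
    q=Ti@np.array([.5234,.0816,z,1]); print(z,(q[0]/q[2]*f+cx-240)*6,(q[1]/q[2]*f+cy-150)*6)
p,d=manip.grab_frame("scene");P=cloud("scene",d)
for v in range(182,196,1): print(v,[(round(P[v,u,2]*1000),round(P[v,u,1]*1000)) for u in range(281,296,2)])
s=manip.read_state();print(s["force"])
```

```text
0.04 282.4358805432338 283.1496486160416
0.05 282.9836242930145 267.82447648844646
0.06 283.53879687147435 252.29145520098064
0.07 284.1015504418111 236.546327421275
182 [(61, 100), (58, 106), (131, 50), (112, 69), (109, 75), (108, 79), (101, 88), (59, 126)]
183 [(60, 98), (61, 100), (106, 68), (109, 68), (106, 74), (104, 79), (98, 87), (60, 122)]
184 [(57, 97), (98, 68), (105, 65), (104, 70), (100, 76), (102, 78), (93, 88), (59, 120)]
185 [(59, 92), (94, 68), (98, 68), (100, 70), (96, 76), (97, 79), (88, 90), (60, 116)]
186 [(62, 87), (58, 94), (92, 70), (95, 71), (94, 75), (91, 81), (86, 88), (57, 116)]
187 [(60, 86), (58, 91), (92, 67), (96, 67), (89, 76), (90, 79), (59, 107), (60, 110)]
188 [(59, 84), (59, 87), (59, 90), (92, 68), (86, 76), (84, 81), (58, 105), (61, 106)]
189 [(61, 80), (60, 83), (59, 87), (61, 90), (82, 76), (59, 98), (60, 100), (58, 106)]
190 [(60, 78), (57, 83), (63, 82), (61, 87), (59, 92), (60, 94), (60, 98), (59, 101)]
191 [(59, 75), (63, 75), (59, 81), (60, 84), (59, 89), (61, 90), (58, 96), (57, 100)]
192 [(58, 73), (61, 74), (58, 80), (59, 82), (58, 86), (62, 87), (58, 93), (59, 95)]
193 [(59, 69), (57, 74), (60, 75), (57, 81), (60, 82), (60, 85), (60, 89), (60, 92)]
194 [(60, 66), (57, 71), (62, 71), (60, 75), (61, 78), (62, 81), (59, 86), (57, 91)]
195 [(59, 64), (61, 65), (58, 71), (58, 74), (61, 75), (59, 80), (59, 83), (59, 87)]
[ 0.20594272 -0.7961087   0.47823755]
```

Run:
```python
from h import *
p,d=manip.grab_frame("scene"); g=cv2.convertScaleAbs(p[60:240,180:400],alpha=2.5,beta=30); cv2.imwrite("pics/s3.png",cv2.resize(g,None,fx=3.4,fy=3.3,interpolation=2))
P=cloud("scene",d)
for v in range(130,192,4):
    r=[(u,(P[v,u]*1000).round().astype(int).tolist()) for u in range(270,312,4) if d[v,u]>0 and P[v,u,2]>.065 and P[v,u,2]<.4]; print(v,r)
p,d=manip.grab_frame("top"); g=cv2.convertScaleAbs(p[180:420,180:400],alpha=2.5,beta=30); cv2.imwrite("pics/t3.png",cv2.resize(g,None,fx=3,fy=2.5,interpolation=2))
```

```text
130 [(278, [516, 49, 281]), (282, [529, 47, 288]), (286, [539, 47, 293]), (290, [547, 51, 295]), (294, [553, 57, 294]), (298, [557, 67, 290]), (302, [562, 75, 288]), (306, [552, 107, 264])]
134 [(278, [513, 52, 266]), (282, [528, 48, 276]), (286, [537, 51, 279]), (290, [546, 54, 282]), (294, [552, 60, 281]), (298, [558, 67, 279]), (302, [561, 77, 275]), (306, [554, 105, 254])]
138 [(278, [512, 53, 254]), (282, [528, 47, 266]), (286, [537, 51, 268]), (290, [546, 53, 271]), (294, [552, 60, 269]), (298, [558, 68, 268]), (302, [557, 85, 257]), (306, [561, 95, 252])]
142 [(278, [519, 45, 250]), (282, [529, 47, 254]), (286, [536, 53, 255]), (290, [545, 56, 257]), (294, [551, 63, 256]), (298, [556, 71, 254]), (302, [562, 79, 252]), (306, [558, 102, 235])]
146 [(278, [519, 46, 239]), (282, [531, 45, 246]), (286, [541, 46, 250]), (290, [548, 52, 249]), (294, [554, 59, 249]), (298, [558, 69, 244]), (302, [564, 76, 243])]
150 [(278, [518, 46, 226]), (282, [531, 45, 234]), (286, [540, 48, 236]), (290, [549, 51, 240]), (294, [555, 58, 238]), (298, [560, 67, 235]), (302, [565, 77, 231]), (306, [53
[... 518 characters left out ...]
2, [538, 120, 149])]
166 [(278, [523, 40, 183]), (282, [533, 43, 187]), (286, [537, 54, 181]), (290, [542, 63, 178]), (294, [535, 90, 155]), (298, [543, 96, 155])]
170 [(278, [529, 33, 179]), (282, [517, 65, 148]), (286, [534, 58, 164]), (290, [542, 65, 163]), (294, [540, 84, 148]), (298, [538, 105, 132]), (310, [525, 183, 67])]
174 [(270, [513, 22, 164]), (274, [526, 22, 171]), (278, [534, 27, 172]), (282, [538, 38, 167]), (286, [523, 74, 131]), (290, [540, 67, 147]), (294, [538, 88, 130])]
178 [(278, [538, 22, 166]), (282, [538, 38, 154]), (286, [538, 54, 141]), (290, [538, 71, 129])]
182 [(286, [539, 53, 129]), (290, [535, 76, 110])]
186 [(286, [527, 71, 93]), (290, [535, 76, 95])]
190 []
```

View pics/s3.png

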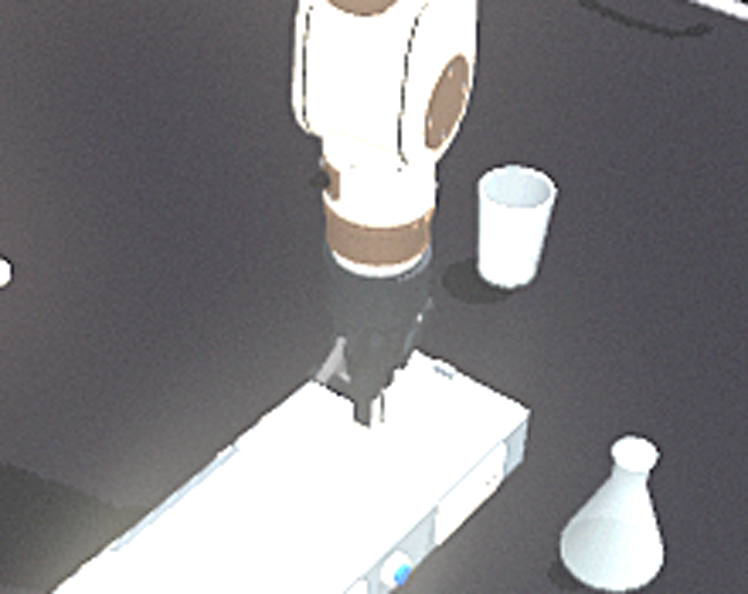

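View pics/t3.png

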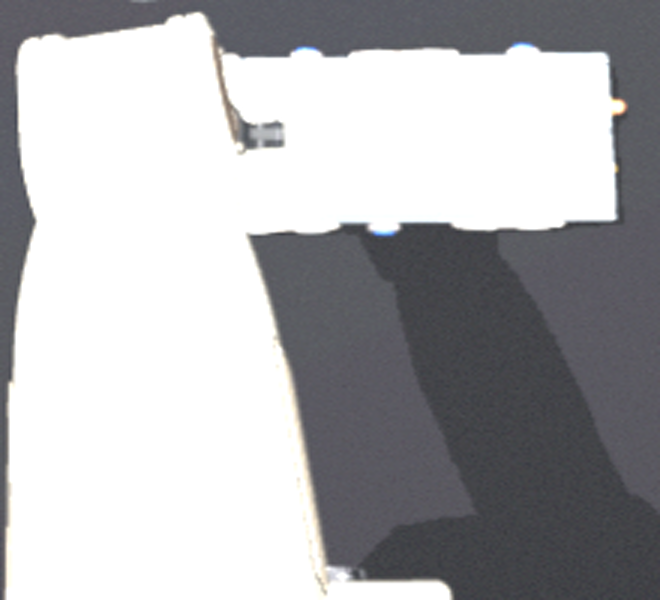

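The depth picture puts the visible fingertip about 30 mm higher than the TCP reading, at roughly z 80 mm against 49 mm. That fits the zero force. I'll descend in small steps and find the contact by touch.

```bash
python3 -m creep '[[0,0.15,0,0,0,0,0],[0,0.3,0,0,0,0,0],[0,0.3,0,0,0,0,0]]';python3 -m creep '[[0,0.1,0,0,0,0,0],[0,0.16,0,0,0,0,0],[0,0.16,0,0,0,0,0]]'
python3 - <<'E'
from h import *
p,d=manip.grab_frame("scene");P=cloud("scene",d); cv2.imwrite("pics/s4.png",cv2.resize(p[150:240,240:340],None,fx=6,fy=6,interpolation=2))
for v in range(184,200,1): print(v,[(round(P[v,u,2]*1000),round(P[v,u,1]*1000)) for u in range(281,296,2)])
E
```

```text
time: 3.63
ee_pos: [0.5229, 0.0815, 0.0411]
tcp_rot: [0.708, -0.001, -0.004, -0.706]
force: [-0.2, -0.1, -0.9]
opening: -0.003
time: 3.88
ee_pos: [0.5224, 0.0814, 0.0365]
tcp_rot: [0.708, -0.001, -0.004, -0.706]
force: [-0.0, -0.6, 0.2]
opening: 0.003
184 [(133, 37), (128, 44), (122, 52), (115, 61), (108, 70), (97, 81), (85, 95), (57, 121)]
185 [(58, 94), (123, 45), (118, 52), (101, 69), (96, 77), (98, 78), (81, 95), (59, 116)]
186 [(61, 88), (94, 66), (112, 54), (99, 68), (94, 75), (91, 80), (59, 110), (62, 111)]
187 [(59, 87), (85, 70), (87, 72), (95, 68), (92, 74), (89, 79), (60, 106), (59, 111)]
188 [(59, 84), (84, 67), (85, 70), (89, 70), (86, 75), (85, 80), (60, 103), (59, 107)]
189 [(58, 81), (79, 69), (80, 71), (86, 70), (85, 74), (79, 82), (60, 101), (60, 104)]
190 [(59, 78), (72, 71), (76, 72), (83, 69), (80, 75), (76, 81), (62, 96), (58, 103)]
191 [(59, 75), (60, 78), (72, 71), (81, 67), (75, 76), (73, 81), (58, 96), (59, 98)]
192 [(58, 73), (56, 77), (59, 79), (75, 69), (71, 76), (61, 87), (61, 90), (58, 96)]
193 [(61, 67), (58, 73), (59, 76), (58, 80), (68, 76), (61, 85), (57, 91), (57, 94)]
194 [(57, 68), (58, 70), (59, 73), (59, 76), (60, 79), (61, 81), (61, 85), (58, 91)]
195 [(57, 65), (62, 64), (60, 69), (56, 76), (58, 78), (59, 80), (58, 84), (60, 86)]
196 [(60, 60), (59, 64), (59, 67), (62, 68), (59, 74), (62, 75), (58, 82), (58, 85)]
197 [(60, 57), (57, 62), (56, 67), (60, 67), (58, 71), (57, 76), (61, 76), (59, 81)]
198 [(58, 55), (60, 58), (58, 62), (60, 64), (57, 69), (60, 71), (61, 73), (60, 77)]
199 [(58, 53), (61, 54), (57, 60), (59, 62), (61, 64), (57, 70), (57, 73), (61, 73)]
```

View pics/s4.png

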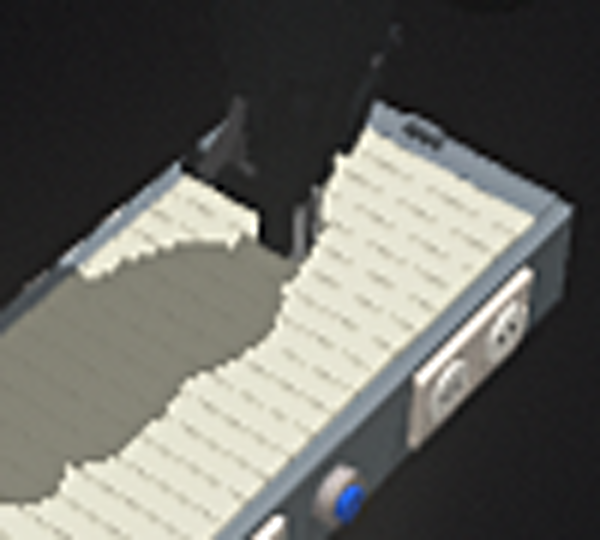

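The tip is now visible at z ≈ 68 mm while the TCP reads 36.5. So the real tip sits about 31 mm above the reading, and contact should come near a reading of 29.

```bash
python3 -m creep '[[0,0.1,0,0,0,0,0],[0,0.2,0,0,0,0,0],[0,0.24,0,0,0,0,0],[0,0.24,0,0,0,0,0]]';python3 -m creep '[[0,0.04,0,0,0,0,0],[0,0.08,0,0,0,0,0],[0,0.08,0,0,0,0,0]]';python3 -m creep '[[0,0.04,0,0,0,0,0],[0,0.08,0,0,0,0,0],[0,0.08,0,0,0,0,0]]'
```

```text
time: 4.27
ee_pos: [0.5222, 0.0813, 0.0303]
tcp_rot: [0.708, -0.001, -0.005, -0.706]
force: [-1.1, -0.9, 0.4]
opening: -0.002
time: 4.52
ee_pos: [0.5223, 0.0813, 0.0283]
tcp_rot: [0.708, -0.001, -0.005, -0.706]
force: [1.0, -0.3, 0.9]
opening: 0.001
time: 4.77
ee_pos: [0.5224, 0.0814, 0.0263]
tcp_rot: [0.708, -0.001, -0.004, -0.706]
force: [0.7, -0.7, 0.9]
opening: 0.0
```

```bash
python3 -m creep '[[0,0.04,0,0,0,0,0],[0,0.08,0,0,0,0,0],[0,0.08,0,0,0,0,0]]'
```

```text
time: 5.02
ee_pos: [0.5224, 0.0814, 0.0243]
tcp_rot: [0.708, -0.001, -0.004, -0.706]
force: [-0.4, -0.8, 1.8]
opening: 0.001
```

```bash
python3 -m creep '[[0,-0.35,0,0,0,0,0],[0,-0.35,-0.8,0,0,0,0],[0,-0.35,-1.5,0,0,0,0],[0,-0.2,-1.5,0,0,0,0],[0,-0.14,-1.5,0,0,0,0],[0,-0.1,-1.5,0,0,0,0],[0,-0.1,-1.5,0,0,0,0]]'
```

```text
time: 5.6
ee_pos: [0.5226, 0.0442, 0.0269]
tcp_rot: [0.708, -0.001, -0.005, -0.706]
force: [-0.3, -1.1, 1.9]
opening: -0.001
```

```bash
python3 -m creep '[[0,0.03,0,0,0,0,0],[0,0.06,0,0,0,0,0],[0,0.06,0,0,0,0,0]]'
```

```text
time: 5.85
ee_pos: [0.5227, 0.0447, 0.0255]
tcp_rot: [0.708, -0.001, -0.005, -0.706]
force: [-0.2, -0.5, 1.7]
opening: -0.001
```

Soft here as well. On to y ≈ 0.005.

```bash
python3 -m creep '[[0,-0.3,0,0,0,0,0],[0,-0.3,-0.8,0,0,0,0],[0,-0.3,-1.6,0,0,0,0],[0,-0.14,-1.6,0,0,0,0],[0,-0.06,-1.6,0,0,0,0],[0,0,-1.6,0,0,0,0],[0,0,-1.6,0,0,0,0]]'
```

```text
time: 6.43
ee_pos: [0.5232, 0.004, 0.0275]
tcp_rot: [0.709, -0.0, -0.004, -0.705]
force: [-3.4, -3.0, 13.1]
opening: -0.001
```

```bash
python3 -m creep '[[0,-0.3,0,0,0,0,0],[0,-0.3,-0.8,0,0,0,0],[0,-0.3,-1.6,0,0,0,0],[0,-0.14,-1.6,0,0,0,0],[0,-0.06,-1.6,0,0,0,0],[0,0,-1.6,0,0,0,0],[0,0,-1.6,0,0,0,0]]'
```

```text
time: 7.02
ee_pos: [0.5233, -0.0355, 0.0287]
tcp_rot: [0.709, -0.0, -0.004, -0.705]
force: [-2.6, -2.7, 8.6]
opening: 0.0
```

```bash
python3 -m creep '[[0,-0.25,0,0,0,0,0],[0,-0.25,-0.5,0,0,0,0],[0,-0.25,-1,0,0,0,0],[0,0,-1,0,0,0,0],[0,0.06,-1,0,0,0,0],[0,0.09,-1,0,0,0,0],[0,0.09,-1,0,0,0,0]]'
```

```text
time: 7.6
ee_pos: [0.5232, -0.0609, 0.0262]
tcp_rot: [0.71, -0.001, -0.005, -0.705]
force: [-0.2, -1.5, 1.3]
opening: 0.001
```

```bash
python3 -m creep '[[0,-0.3,0,0,0,0,0],[0,-0.3,0.25,0,0,0,0],[0,-0.3,0.5,0,0,0,0],[0,-0.12,0.5,0,0,0,0],[0,-0.05,0.5,0,0,0,0],[0,0,0.5,0,0,0,0],[0,0,0.5,0,0,0,0]]'
```

```text
time: 8.18
ee_pos: [0.5235, -0.0471, 0.0278]
tcp_rot: [0.709, 0.0, -0.004, -0.705]
force: [-3.6, 2.5, 11.9]
opening: -0.002
```

```bash
python3 -m creep '[[0,-0.25,0,0,0,0,0],[0,-0.25,-0.28,0,0,0,0],[0,-0.1,-0.28,0,0,0,0],[0,0,-0.28,0,0,0,0],[0,0.06,-0.28,0,0,0,0],[0,0.06,-0.28,0,0,0,0]]'
```

```text
time: 8.68
ee_pos: [0.5233, -0.0545, 0.0256]
tcp_rot: [0.709, -0.0, -0.005, -0.705]
force: [0.2, -1.4, 2.1]
opening: 0.003
```

```bash
python3 -m creep '[[0,-0.35,0,0,0,0,0],[0,-0.35,1.2,0,0,0,0],[0,-0.35,2.4,0,0,0,0],[0,-0.35,3.1,0,0,0,0],[0,-0.15,3.1,0,0,0,0],[0,-0.06,3.1,0,0,0,0],[0,-0.03,3.1,0,0,0,0],[0,-0.03,3.1,0,0,0,0]]'
```

```text
time: 9.35
ee_pos: [0.5226, 0.0224, 0.0258]
tcp_rot: [0.709, -0.001, -0.005, -0.705]
force: [-1.3, 0.3, 2.3]
opening: -0.0
```

```bash
python3 -m creep '[[0,-0.3,0,0,0,0,0],[0,-0.3,-0.2,0,0,0,0],[0,-0.3,-0.38,0,0,0,0],[0,-0.1,-0.38,0,0,0,0],[0,-0.03,-0.38,0,0,0,0],[0,0.02,-0.38,0,0,0,0],[0,0.02,-0.38,0,0,0,0]]'
```

```text
time: 9.93
ee_pos: [0.5234, 0.0117, 0.0272]
tcp_rot: [0.71, -0.0, -0.003, -0.704]
force: [-2.9, -2.7, 13.3]
opening: -0.003
```

```bash
python3 -m creep '[[0,-0.25,0,0,0,0,0],[0,-0.25,0.22,0,0,0,0],[0,-0.1,0.22,0,0,0,0],[0,0,0.22,0,0,0,0],[0,0.06,0.22,0,0,0,0],[0,0.06,0.22,0,0,0,0]]'
```

```text
time: 10.43
ee_pos: [0.5234, 0.0176, 0.0259]
tcp_rot: [0.71, -0.0, -0.003, -0.705]
force: [-1.6, 1.2, 7.9]
opening: 0.0
```

Firm from about y = +18 to −51 mm, which is 70 mm apart. The midpoint matches three firm slats centred at y ≈ −17 mm. Next I fetch the stand: lift, travel, and turn the tool to yaw −35°.

```bash
python3 -m creep '[[0,-1.4,0,0,0,0,0],[0,-2.8,0,0,0,0,0],[0,-4.2,-0.5,0,0,0,0],[-0.2,-5.2,-1.5,0,0.7,0,50],[-0.4,-5.8,-2.8,0,1.4,0,50],[-0.6,-6,-4.2,0,2.1,0,50],[-0.8,-6,-5.7,0,2.8,0,50],[-1,-6,-7.2,0,3.5,0,50],[-1.2,-6,-8.7,0,4.2,0,50],[-1.4,-6,-10.2,0,4.9,0,50]]'
python3 - <<'E'
from h import *
go(.463,-.388,.17,-35)
E
```

```text
time: 11.27
ee_pos: [0.4894, -0.2379, 0.1768]
tcp_rot: [0.694, -0.151, 0.147, -0.689]
force: [0.5, 0.3, -0.1]
opening: 0.589
t 11.27 p [ 489.4 -237.9  176.8] F [ 0.53  0.3  -0.06] op 0.589
[[ 0.911 -0.007  0.413]
 [-0.413 -0.006  0.911]
 [-0.003 -1.    -0.008]]
q [-0.447  0.342  0.081  1.314 -0.008 -0.022]
row [ 1.516  0.316 -5.905] [ 0.099  2.127 -0.03 ] dist 152.6058327598406 deg 10.645574561517307
```

```bash
python3 -m creep '[[0.3,0,-1.2,0,0.5,0,50],[0.6,0,-2.4,0,1,0,50],[0.9,0,-3.6,0,1.5,0,50],[1.2,0,-4.8,0,2.1,0,50],[1.5,0,-5.6,0.1,2.1,0,50],[1.5,0,-5.9,0.1,2.1,0,50],[1.5,0,-5.9,0.1,2.1,0,50]]'
python3 - <<'E'
from h import *
go(.463,-.388,.107,-35)
p,d=manip.grab_frame("scene");np.savez("s5.npz",p=p,d=d);P=cloud("scene",d); g=cv2.convertScaleAbs(p[200:350,60:210],alpha=2,beta=20); cv2.imwrite("pics/s5.png",cv2.resize(g,None,fx=4,fy=4,interpolation=2))
q=P[(d>0)&(np.hypot(P[...,0]-.463,P[...,1]+.388)<.06)&(P[...,2]>.18)&(P[...,2]<.25)];print(len(q),q[:,2].min(),q[q[:,2]<.215].mean(0))
E
```

```text
time: 11.85
ee_pos: [0.4614, -0.389, 0.1762]
tcp_rot: [-0.674, 0.215, -0.211, 0.675]
force: [0.6, 0.6, 0.5]
opening: 0.582
t 11.85 p [ 461.4 -389.   176.2] F [0.64 0.56 0.46] op 0.582
[[ 0.819 -0.004  0.574]
 [-0.574  0.003  0.819]
 [-0.005 -1.    -0.   ]]
q [-7.000e-01  4.640e-01  2.630e-01  1.376e+00 -1.000e-03 -8.900e-02]
row [0.044 2.768 0.071] [ 0.002 -0.008 -0.06 ] dist 69.23124836645862 deg 0.3014299858608504
283 0.2083385382901426 [ 0.45836447 -0.40031693  0.2116904 ]
```

View pics/s5.png

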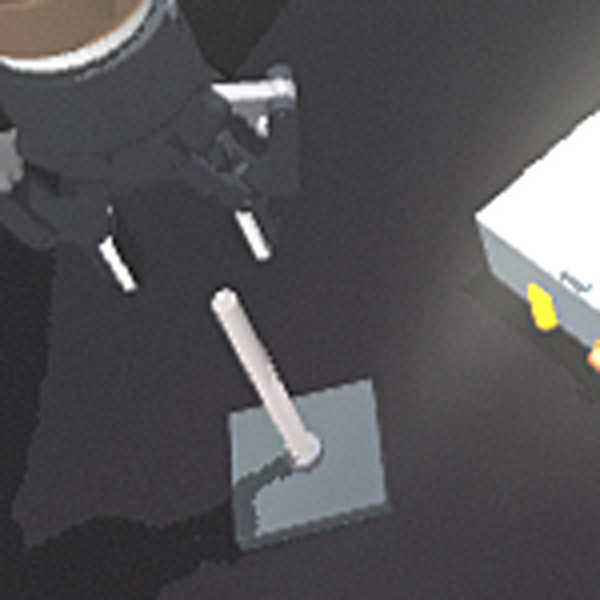

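The half-open pads straddle the rod top (225,295 in the crop) with clearance, and their tips are about 35 mm above it. Now descend and grip.

```bash
python3 -m creep '[[0.04,0.7,0.07,0,0,0,50],[0.04,1.4,0.07,0,0,0,50],[0.04,2.1,0.07,0,0,0,50],[0.04,2.8,0.07,0,0,0,50],[0.04,2.8,0.07,0,0,0,50],[0.04,2.8,0.07,0,0,0,50]]'
python3 - <<'E'
from h import *
st()
p,d=manip.grab_frame("scene");P=cloud("scene",d); g=cv2.convertScaleAbs(p[200:350,60:210],alpha=2,beta=20); cv2.imwrite("pics/s6.png",cv2.resize(g,None,fx=4,fy=4,interpolation=2))
E
```

```text
time: 12.4
ee_pos: [0.4631, -0.3841, 0.1056]
tcp_rot: [-0.673, 0.214, -0.209, 0.676]
force: [1.0, 0.0, 0.4]
opening: 0.585
t 12.4 p [ 463.1 -384.1  105.6] F [1.02 0.02 0.36] op 0.585
[[ 0.821 -0.007  0.571]
 [-0.571  0.006  0.821]
 [-0.009 -1.     0.001]]
q [-0.693  0.501  0.136  1.215  0.    -0.085]
```

View pics/s6.png

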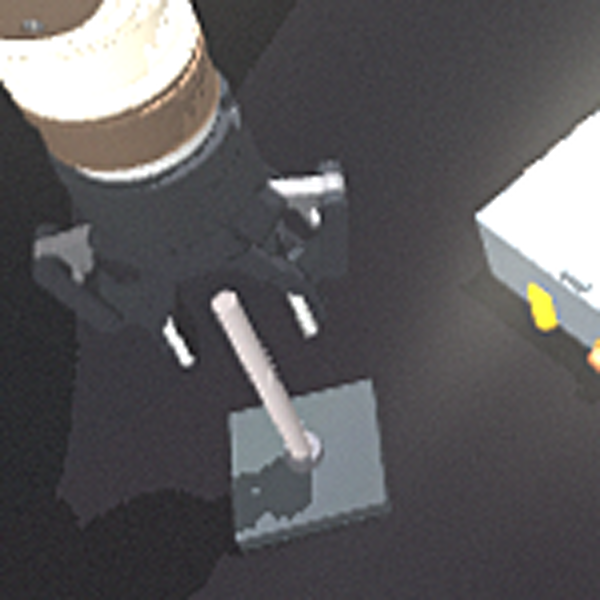

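```bash
python3 -m creep '[[0.06,0,-0.12,0,0,0,50],[0.06,0,-0.12,0,0,0,20],[0.06,0,-0.12,0,0,0,8],[0.06,0,-0.12,0,0,0,4],[0.06,0,-0.12,0,0,0,4],[0.06,0,-0.12,0,0,0,4],[0.06,0,-0.12,0,0,0,4]]' 70
python3 - <<'E'
from h import *
st()
p,d=manip.grab_frame("scene");P=cloud("scene",d); g=cv2.convertScaleAbs(p[200:350,60:210],alpha=2,beta=20); cv2.imwrite("pics/s7.png",cv2.resize(g,None,fx=4,fy=4,interpolation=2))
E
```

```text
time: 13.03
ee_pos: [0.4635, -0.3894, 0.1079]
tcp_rot: [-0.674, 0.213, -0.21, 0.675]
force: [-1.4, -1.1, 4.6]
opening: 0.117
t 13.03 p [ 463.5 -389.4  107.9] F [-1.42 -1.12  4.61] op 0.117
[[ 0.82  -0.004  0.572]
 [-0.572  0.002  0.82 ]
 [-0.004 -1.    -0.   ]]
q [-6.980e-01  5.030e-01  1.450e-01  1.217e+00 -1.000e-03 -9.000e-02]
```

View pics/s7.png

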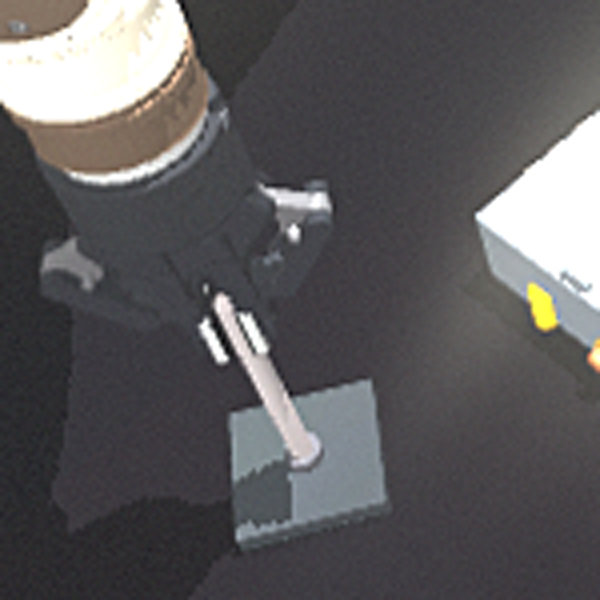

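Pads closed on the rod with opening 0.117. Lift a little to check the hold.

```bash
python3 -m creep '[[0,-0.2,0,0,0,0,4],[0,-0.6,0,0,0,0,4],[0,-1.2,0,0,0,0,4],[0,-1.8,0,0,0,0,4],[0,-1.8,0,0,0,0,4]]' 90
python3 - <<'E'
from h import *
st()
p,d=manip.grab_frame("scene");P=cloud("scene",d); g=cv2.convertScaleAbs(p[150:350,60:260],alpha=2,beta=20); cv2.imwrite("pics/s8.png",cv2.resize(g,None,fx=3,fy=3,interpolation=2))
E
```

```text
time: 13.5
ee_pos: [0.4646, -0.3896, 0.1549]
tcp_rot: [-0.674, 0.212, -0.211, 0.675]
force: [0.8, -1.3, -6.8]
opening: 0.107
t 13.5 p [ 464.6 -389.6  154.9] F [ 0.8  -1.3  -6.83] op 0.107
[[ 0.821 -0.001  0.571]
 [-0.571  0.001  0.821]
 [-0.002 -1.     0.   ]]
q [-0.698  0.476  0.227  1.324 -0.    -0.09 ]
```

View pics/s8.png

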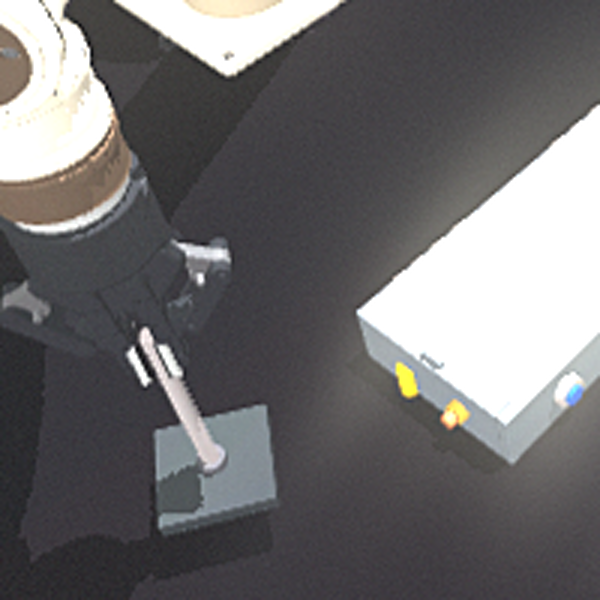

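The stand is lifted clear, with its base hanging level. Next carry it to above the duct.

```bash
python3 - <<'E'
from h import *
go(.524,-.017,.20,0)
E
python3 -m creep '[[0,-0.7,0,0,0,0,4],[0,-1.4,0.3,0,0,0,4],[-0.2,-2,1,0,-0.4,0,4],[-0.5,-2.1,1.8,0,-0.8,0,4],[-0.9,-2.1,2.8,0,-1.2,0,4],[-1.4,-2.1,3.8,0,-1.8,0,4],[-1.9,-2.1,4.8,0,-2.4,0,4],[-2.4,-2.1,5.8,0,-3,0,4],[-2.9,-2.1,6.8,0,-3.6,0,4],[-3.3,-2.1,7.7,0,-4.2,0,4]]';  python3 - <<'E'
from h import *
go(.524,-.017,.20,0)
E
```

```text
t 13.55 p [ 464.6 -389.6  153.5] F [ 0.84 -1.02 -8.57] op 0.112
[[ 0.821 -0.002  0.571]
 [-0.571  0.001  0.821]
 [-0.002 -1.     0.   ]]
q [-0.698  0.476  0.225  1.321 -0.    -0.09 ]
row [-6.571 -1.842 13.59 ] [-0.009 -6.97  -0.024] dist 380.1694297673751 deg 34.8490567021242
time: 14.38
ee_pos: [0.5057, -0.182, 0.2042]
tcp_rot: [-0.701, 0.086, -0.082, 0.703]
force: [-0.4, -0.0, -9.1]
opening: 0.112
t 14.38 p [ 505.7 -182.   204.2] F [-0.43 -0.02 -9.1 ] op 0.112
[[ 0.972 -0.006  0.236]
 [-0.236  0.004  0.972]
 [-0.006 -1.     0.002]]
q [-0.346  0.32   0.122  1.379  0.002 -0.108]
row [-0.845  0.19   6.584] [-0.036 -2.733 -0.069] dist 166.02004582492503 deg 13.66896146541141
```

```bash
python3 -m creep '[[-0.1,0.1,1,0,-0.4,0,4],[-0.3,0.1,2,0,-0.8,0,4],[-0.4,0.1,3,0,-1.3,0,4],[-0.5,0.1,4,0,-1.8,0,4],[-0.7,0.1,5,0,-2.3,0,4],[-0.8,0.1,6,0,-2.7,0,4],[-0.85,0.1,6.4,0,-2.7,0,4],[-0.85,0.1,6.6,0,-2.7,0,4],[-0.85,0.1,6.6,0,-2.7,0,4]]';  python3 - <<'E'
from h import *
go(.524,-.017,.175,0)
for n in("scene","top"):
    p,d=manip.grab_frame(n);np.savez(n+"9.npz",p=p,d=d)
    c=p[110:310,150:400] if n=="scene" else p[150:330,170:420]
    cv2.imwrite(f"pics/{n}9.png",cv2.resize(c,None,fx=3,fy=3,interpolation=2))
E
```

```text
time: 15.13
ee_pos: [0.5234, -0.0156, 0.201]
tcp_rot: [-0.706, 0.003, 0.002, 0.708]
force: [-0.1, -1.0, -8.5]
opening: 0.108
t 15.13 p [523.4 -15.6 201. ] F [-0.05 -1.04 -8.55] op 0.108
[[ 1.    -0.008  0.001]
 [-0.001  0.004  1.   ]
 [-0.008 -1.     0.004]]
q [-0.032  0.294  0.078  1.363  0.004 -0.031]
row [ 0.034  1.04  -0.059] [-0.045 -0.013 -0.092] dist 26.047662428787437 deg 0.5139077475078504
```

View pics/scene9.png

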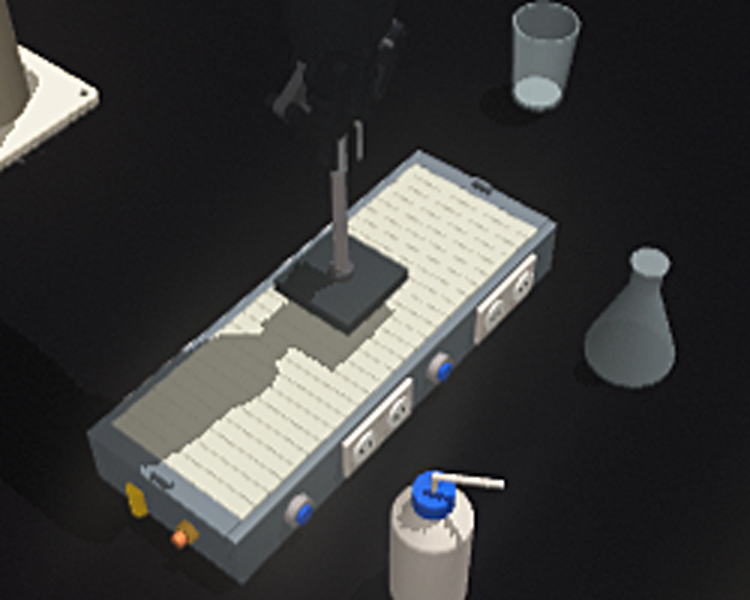

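View pics/top9.png

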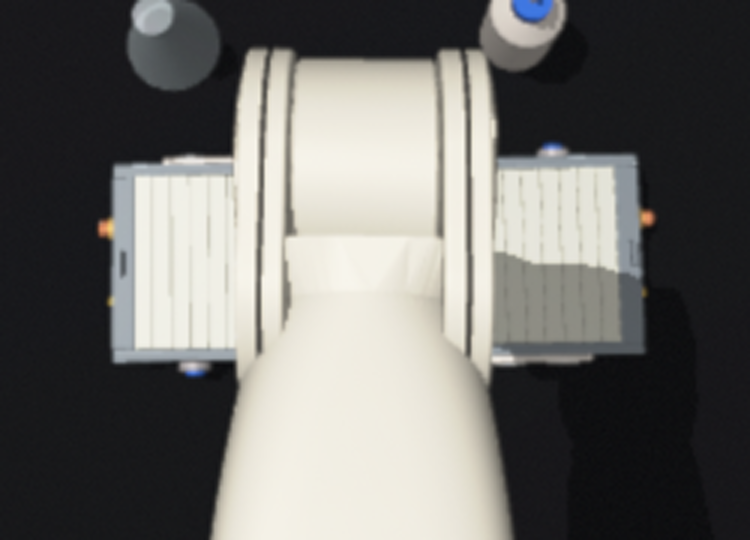

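The stand hangs above the cover and lines up with the duct. Next I check the plate's centre, height and tilt from the depth.

```bash
cat > plate.py <<'E'
from h import *
def plate(f):
    z=np.load(f);p,d=z['p'],z['d'];P=cloud("scene",d)
    m=(d>0)&(p.max(-1)<95)&(np.hypot(P[...,0]-.524,P[...,1]+.017)<.07)&(P[...,2]>.066)&(P[...,2]<.135)
    zt=np.percentile(P[m][:,2],70); m&=abs(P[...,2]-zt)<.006
    q=P[m]; A=np.c_[q[:,:2]-[.524,-.017],np.ones(len(q))]; c=np.linalg.lstsq(A,q[:,2],rcond=None)[0]
    mm=cv2.morphologyEx(m.astype(np.uint8),cv2.MORPH_OPEN,np.ones((3,3)));c2=max(cv2.findContours(mm,0,1)[0],key=cv2.contourArea)
    W=np.array([ray("scene",u,v,c[2]) for u,v in c2[:,0]]);
    print("top z",c[2],"slopes deg",np.degrees(c[:2]),len(q)); print(cv2.minAreaRect((W[:,:2]*1000).astype(np.float32)))
E
python3 -c "
from plate import *
plate('scene9.npz')"
```

```text
top z 0.10721123274739702 slopes deg [-0.51631222  0.56178882] 699
((524.8780517578125, -18.665668487548828), (79.9670181274414, 81.44584655761719), 89.82701110839844)
```

The plate measures 80×81 mm with its centre at (525,−18.7) mm and its underside near 92 mm. It leans about 0.5°, which matches the tool's own tilt, so I correct that while lowering.

```bash
python3 -m creep '[[0.02,0.3,0,-0.05,0,-0.09,4],[0.02,0.6,0,-0.05,0,-0.09,4],[0.02,0.9,0,-0.05,0,-0.09,4],[0.02,1.1,0,-0.05,0,-0.09,4],[0.02,1.1,0,-0.05,0,-0.09,4],[0.02,1.1,0,-0.05,0,-0.09,4]]';  python3 - <<'E'
from h import *
go(.524,-.016,.170,0)
p,d=manip.grab_frame("scene");np.savez("s10.npz",p=p,d=d)
from plate import *
plate("s10.npz")
E
```

```text
time: 15.73
ee_pos: [0.5232, -0.0176, 0.1734]
tcp_rot: [0.708, -0.002, 0.001, -0.707]
force: [-0.4, 0.1, -6.9]
opening: 0.114
t 15.73 p [523.2 -17.6 173.4] F [-0.36  0.13 -6.87] op 0.114
[[ 1.    -0.001  0.004]
 [-0.004 -0.001  1.   ]
 [-0.001 -1.    -0.001]]
q [-3.300e-02  3.010e-01  1.500e-02  1.286e+00 -1.000e-03 -2.900e-02]
row [0.031 0.136 0.066] [ 0.017 -0.047 -0.012] dist 3.850848402078971 deg 0.25555934416929654
top z 0.07961724100069939 slopes deg [0.03037164 0.46089085] 677
((525.8299560546875, -20.910552978515625), (80.76298522949219, 81.24098205566406), 89.88548278808594)
```

Run:
```python
from h import *
z=np.load("scene0.npz");p,d=z['p'],z['d'];P=cloud("scene",d)
m=(p.min(-1)>150)&(d>0)&(abs(P[...,2]-.06)<.012)&(abs(P[...,0]-.524)<.06)&(abs(P[...,1]+.02)<.07)
q=P[m];A=np.c_[q[:,:2]-[.524,-.017],np.ones(len(q))];c=np.linalg.lstsq(A,q[:,2],rcond=None)[0];print(c[2],np.degrees(c[:2]))
```

```text
0.05923254860376278 [0.03767181 0.00876323]
```

```bash
python3 -m creep '[[0,0,0.08,-0.05,0,0,4],[0,0,0.16,-0.09,0,0,4],[0,0,0.16,-0.09,0,0,4],[0,0,0.16,-0.09,0,0,4]]';  python3 - <<'E'
from h import *
st()
p,d=manip.grab_frame("scene");np.savez("s11.npz",p=p,d=d)
from plate import *
plate("s11.npz")
E
```

```text
time: 16.12
ee_pos: [0.524, -0.0132, 0.1743]
tcp_rot: [0.71, -0.001, 0.001, -0.704]
force: [-0.4, -0.2, -7.8]
opening: 0.111
t 16.12 p [524.  -13.2 174.3] F [-0.44 -0.19 -7.8 ] op 0.111
[[ 1.     0.001  0.003]
 [-0.003 -0.009  1.   ]
 [ 0.001 -1.    -0.009]]
q [-0.019  0.3    0.016  1.286 -0.009 -0.016]
top z 0.08042383513123816 slopes deg [ 0.03521842 -0.24995686] 670
((526.4439697265625, -17.92337417602539), (79.7825927734375, 80.87319946289062), 89.87738037109375)
```

```bash
python3 -m creep '[[0,0.06,0,0.03,0,0,4],[0,0.12,0,0.03,0,0,4],[0,0.17,0,0.03,0,0,4],[0,0.19,0,0.03,0,0,4],[0,0.19,0,0.03,0,0,4]]'; python3 -m creep '[[0,0.02,0,0,0,0,4],[0,0.04,0,0,0,0,4],[0,0.04,0,0,0,0,4]]'
```

```text
time: 16.58
ee_pos: [0.5237, -0.0134, 0.1691]
tcp_rot: [0.71, -0.001, 0.001, -0.705]
force: [-0.9, -0.4, -7.7]
opening: 0.115
time: 16.83
ee_pos: [0.5237, -0.0134, 0.168]
tcp_rot: [0.71, -0.001, 0.001, -0.705]
force: [0.5, -0.3, -7.7]
opening: 0.113
```

```bash
python3 -m creep '[[0,0.02,0,0,0,0,4],[0,0.04,0,0,0,0,4],[0,0.04,0,0,0,0,4]]'
```

```text
time: 17.08
ee_pos: [0.524, -0.0134, 0.1675]
tcp_rot: [0.71, -0.001, 0.002, -0.705]
force: [0.8, 0.1, -5.9]
opening: 0.115
```

```bash
python3 -m creep '[[0,0.02,0,0,0,0,4],[0,0.04,0,0,0,0,4],[0,0.04,0,0,0,0,4]]'
```

```text
time: 17.33
ee_pos: [0.5244, -0.0135, 0.1674]
tcp_rot: [0.71, -0.0, 0.002, -0.705]
force: [-0.7, 0.1, -1.3]
opening: 0.115
```

```bash
python3 -m creep '[[0,0.02,0,0,0,0,4],[0,0.04,0,0,0,0,4],[0,0.04,0,0,0,0,4]]'
```

```text
time: 17.58
ee_pos: [0.5246, -0.0135, 0.1673]
tcp_rot: [0.71, 0.0, 0.003, -0.705]
force: [-2.1, 0.9, 3.3]
opening: 0.113
```

```bash
python3 -m creep '[[0,-0.03,0,0,0,0,4],[0,-0.03,0,0,0,0,4]]';  python3 - <<'E'
from h import *
st()
p,d=manip.grab_frame("scene");np.savez("s12.npz",p=p,d=d);cv2.imwrite("pics/s12.png",cv2.resize(p[110:310,150:400],None,fx=3,fy=3,interpolation=2))
from plate import *
plate("s12.npz")
E
```

```text
time: 17.75
ee_pos: [0.5245, -0.0135, 0.1675]
tcp_rot: [0.71, -0.0, 0.002, -0.705]
force: [0.8, -0.1, -3.9]
opening: 0.111
t 17.75 p [524.5 -13.5 167.5] F [ 0.85 -0.1  -3.85] op 0.111
[[ 1.     0.003  0.003]
 [-0.003 -0.007  1.   ]
 [ 0.003 -1.    -0.007]]
q [-0.021  0.303  0.002  1.267 -0.007 -0.018]
top z 0.07365344096399086 slopes deg [ 0.00974115 -0.05725938] 679
((526.655517578125, -16.75204086303711), (81.11602020263672, 80.38668060302734), 0.13933825492858887)
```

View pics/s12.png

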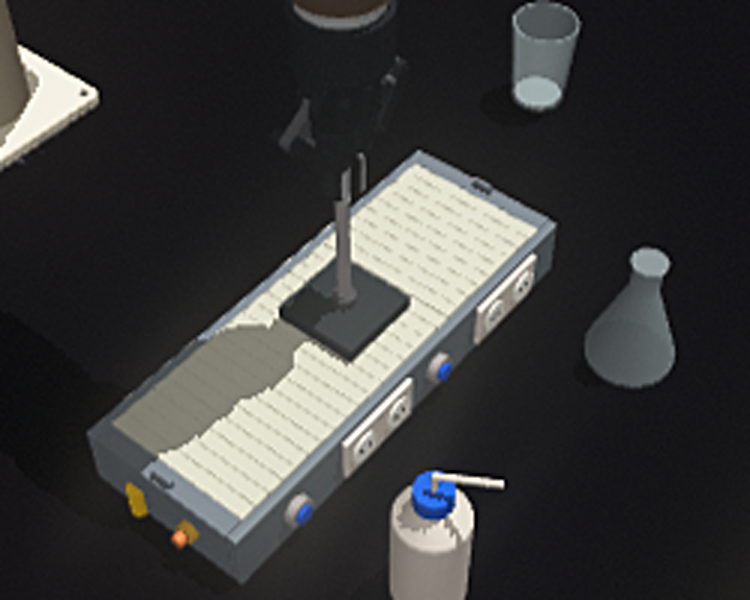

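The plate is level (0.06°) and its top is only about 0.5 mm below unloaded height, so it rests on the bearer. I release it now.

```bash
python3 -m creep '[[0,0.02,0,0,0,0,4],[0,0.02,0,0,0,0,14],[0,0.02,0,0,0,0,18],[0,0.02,0,0,0,0,25],[0,0.02,0,0,0,0,35],[0,0.02,0,0,0,0,50],[0,0.02,0,0,0,0,50],[0,0.02,0,0,0,0,50]]';  python3 - <<'E'
from h import *
st()
p,d=manip.grab_frame("scene");np.savez("s13.npz",p=p,d=d);cv2.imwrite("pics/s13.png",cv2.resize(p[110:310,150:400],None,fx=3,fy=3,interpolation=2))
from plate import *
plate("s13.npz")
E
```

```text
time: 18.47
ee_pos: [0.5247, -0.0135, 0.1671]
tcp_rot: [0.71, 0.0, 0.002, -0.705]
force: [-0.0, 0.0, 1.2]
opening: 0.588
t 18.47 p [524.7 -13.5 167.1] F [-0.03  0.01  1.15] op 0.588
[[ 1.     0.004  0.004]
 [-0.004 -0.007  1.   ]
 [ 0.004 -1.    -0.007]]
q [-2.100e-02  3.030e-01  1.000e-03  1.265e+00 -7.000e-03 -1.800e-02]
top z 0.07358449789866923 slopes deg [-0.29424379 -0.05286339] 674
((527.068359375, -16.885356903076172), (81.0823974609375, 81.12731170654297), 89.74063873291016)
```

View pics/s13.png

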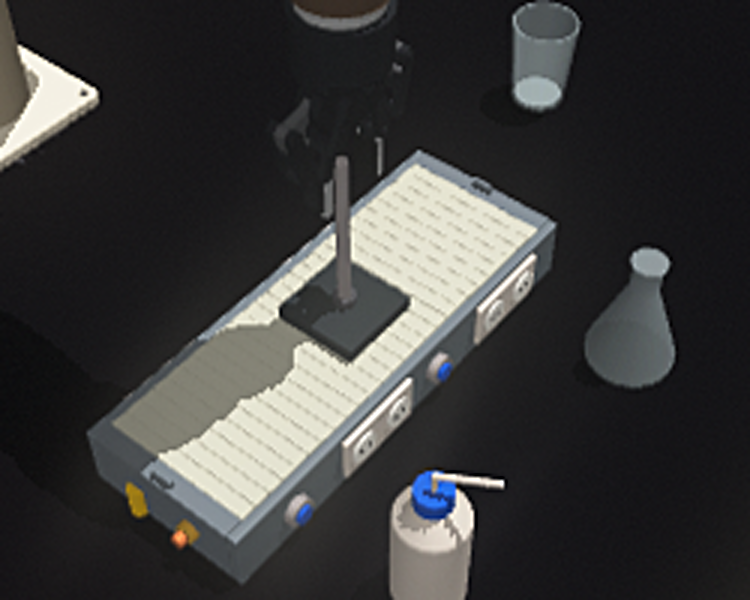

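The stand is free and upright, and the jaws are open to either side of the rod. Retreat straight up, then away.

```bash
python3 -m creep '[[0,-0.4,0,0,0,0,50],[0,-1,0,0,0,0,50],[0,-1.8,0,0,0,0,50],[0,-2.6,0,0,0,0,50],[0,-3.4,0,0,0,0,50],[0,-4.2,0,0,0,0,50],[0,-5,0,0,0,0,50],[-0.5,-5,0.8,0,0,0,50],[-1.2,-5,2,0,0,0,50],[-2,-5,3.2,0,0,0,50]]';  python3 -m creep '[[-1,0,1.2,0,0,0,50],[-2,0,2.4,0,0,0,50],[-3,0,3.6,0,0,0,50],[-3.6,0,5,0,0,0,50],[-3.6,0,6.4,0,0,0,50],[-3.6,0,7.8,0,0,0,50],[-3.6,0,8.5,0,0,0,50],[-3.6,0,8.5,0,0,0,50]]'
python3 - <<'E'
from h import *
st()
p,d=manip.grab_frame("scene");np.savez("s14.npz",p=p,d=d)
from plate import *
plate("s14.npz")
p,d=manip.grab_frame("top");cv2.imwrite("pics/t14.png",cv2.resize(p[120:330,90:480],None,fx=2,fy=2,interpolation=2))
P=cloud("top",d)
m=(d>0)&(p.max(-1)<110)&(abs(P[...,2]-.075)<.008)&(np.hypot(P[...,0]-.524,P[...,1]+.017)<.065)
mm=cv2.morphologyEx(m.astype(np.uint8),cv2.MORPH_CLOSE,np.ones((7,7)));c=max(cv2.findContours(mm,0,1)[0],key=cv2.contourArea)
W=np.array([ray("top",u,v,.0745) for u,v in c[:,0]]);print("top plate",cv2.minAreaRect((W[:,:2]*1000).astype(np.float32)))
E
```

```text
time: 19.35
ee_pos: [0.4748, 0.0679, 0.2923]
tcp_rot: [0.709, -0.0, 0.004, -0.705]
force: [0.4, 0.9, 0.2]
opening: 0.585
time: 20.02
ee_pos: [0.3857, 0.2843, 0.2907]
tcp_rot: [0.709, 0.002, 0.002, -0.705]
force: [0.6, -0.7, 0.1]
opening: 0.585
t 20.02 p [385.7 284.3 290.7] F [ 0.65 -0.7   0.12] op 0.585
[[ 1.     0.006  0.001]
 [-0.001 -0.005  1.   ]
 [ 0.006 -1.    -0.005]]
q [ 0.64   0.177  0.157  1.549 -0.007  0.642]
top z 0.07354138987367945 slopes deg [-0.29033653  0.30392009] 674
((525.931396484375, -16.967697143554688), (79.91641235351562, 81.0500259399414), 0.7632718682289124)
top plate ((522.3794555664062, -15.535171508789062), (76.649658203125, 76.35482788085938), 88.69986724853516)
```

View pics/t14.png

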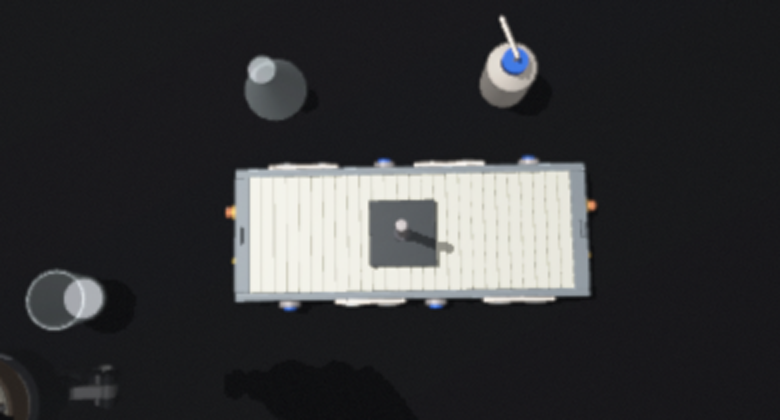

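```bash
python3 -c "
from cell import manip
print(manip.hand_in(), manip.read_state()['time'])"
```

```text
the job is handed in; nothing more can be done
the job is handed in; nothing more can be done
```

The stand is on the duct cover, free-standing over the bearer, and I handed the job in with the clock at about 20 s (limit 64 s).

**Finding the bearer:** I pressed with empty, closed fingers, never reading more than about 13 N. The cover felt firm from y ≈ +18 mm to y ≈ −51 mm. That puts the bearer at about y = −17 mm, which fits three firm slats.

**Placing the stand:** I gripped the rod near its top, turned the stand square to the duct and lowered it in small steps until it met firm support. Then I let go and backed the arm well clear.

**Last checks after letting go:**

| Check | Result |
|---|---|
| Base centre along the duct | y ≈ −16 to −17 mm, against the bearer at about −17 mm |
| Base centre across the duct | within about 2 mm of the middle |
| Level | within about 0.3° in each direction, about the measuring noise |
| Sinking | plate top about 0.7 mm low, close to the 0.5 mm the bearer allows |

In the last top picture the glassware and wash bottle stand where they were; I did not measure them again.

**What disagreed:**
- **Fingertip height:** the real fingertip was about 31 mm higher than the reported tool height. I found the cover by camera depth and touch instead.
- **Cameras:** the two cameras differ by 1.5 to 3.5 mm on the base position.
- **Base outline:** the top camera measured the base about 4 mm too small, because its outline mask was tight.

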